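# Set the sander to speed six and start it

### The arm

A 7-joint arm with a two-finger parallel gripper is mounted at the origin on the work surface. World frame = base frame: x ahead of the robot, y to its left, z up, the work surface at z = 0. Lengths are in m, angles in rad, forces in N, time in s.
With the tool pointing down it reaches from about 0.35 to 0.9 m from the base axis. Payload 7.2 kg.
Tool frame: the origin (TCP) lies on the centre line of the jaws, within the pads' length; the fingertips stand 17 mm ahead of it and the grasp point (between the pads) lies 2 mm behind it; z points along the fingers, x is the direction in which the jaws open and shut, and the axes are right-handed (so a half turn about z gives the same grasp; the last joint's range is limited). The gripper opens to 85 mm and grips with 20 to 120 N. Pads are 22 mm wide; open, the fingers measure 114 mm over their backs; the gripper's body (76 mm by 85 mm) begins 54 mm behind the grasp point. The pads swing forward as they close: fully open they stand 13 mm farther back than shut.
Start: joints at [-1.186, 0.411, -0.013, 1.596, 0.006, 1.134, -0.082], TCP at [0.273, 0.562, 0.248] pointing down, gripper open.
Joint ranges: [-2.95, 2.95], [-0.29, 1.99], [-1.47, 1.44], [0.14, 2.54], [-1.03, 4.17], [0.13, 1.85], [-2.86, 2.86]. Speed limits (rad/s): [2.39, 2.39, 3.01, 3.01, 3.14, 3.14, 3.14].

### API

Orientations are given as a unit quaternion [w, x, y, z].
In Python, from plant import sense, snapshot, job_done gives the robot as it stands.
- The arm moves only by the tool drive_tool, never from a script. Its argument "moves" is a list of rows, each a list of 3 entries, a list of its own where there are three numbers: the shift along the tool's x, y, z in cm, then the turn about the tool's z in rad, then the finger opening in cm, from 0 to 8.54. A call has 1 to 5 rows; each row is the pose to reach, as a shift and turn from the pose measured when the call began, along the tool's axes at that moment; what a row does not reach only later rows make up. A row lasts 1/12 s, in which the tool goes at most 41.7 mm and 7.16 degrees, less where a joint would pass 70% of its speed; a pose out of reach is approached as far as the arm can. A call with a gripper value outside its range is refused whole. The fingers move at their own pace and stop on an object; "squeeze" is the grip in N (left out, the last holds). Time passes only in rows, so rows that repeat a pose let the fingers close. It gives the time, the measured TCP pose, the force and the opening at its end, in the units of the state.
- sense(): the state, without advancing time (a new reading comes with each control period).
- snapshot(name): name is "scene" or "top"; returns a dict with "color" (384x512x3 uint8, blue, green, red), "range_z" (384x512 float32, m along the optical axis (not along the pixel's ray), 0 where there is no reading), "fx", "fy", "cx", "cy" (pixels), "k1" (the pictures are not rectified: a ray, as slopes to the right and down, at radius r is drawn at 1 + k1 r^2 times it, then the intrinsics apply), "extrinsics" (4x4, takes a point from world to camera coordinates). Camera axes: x right, y down, z forward; pixel columns grow to the right and rows downward; lengths in m; the calibration is good to about 2 mm. A picture is of the moment at which its call begins.
- job_done(): hands the job in, once; it reports no verdict.
The state is a dict: "clock": time; "joints": joint angles; "joint_vel": joint speeds; "effort": joint torques, N m; "position": TCP position; "ee_rot": TCP orientation; "wrist_force": force on the tool from outside, world axes, zero at the start; "wrist_torque": the same for the moment, N m; "width": finger opening in m.
Only numpy, scipy, OpenCV 4.12 (cv2) and the standard library are available. Lean on these libraries where they do the work, as an engineer would, in place of code of your own. Each camera call takes 0.05 s, during which the arm holds its last target.

### The job

With a fingertip, push the pointer of the sander's speed dial round clockwise, click by click, until it rests at speed 6 (the sixth dot after the red off dot), without letting it go past, and do not grip the dial or press hard on the sander. Then press the green start button fully down and let it come back out. Do not press the red stop button, and leave the blocks, the board, the tin, the cup and the brush where they are.

Things in the scene. Friction and masses are not known exactly. Their poses are not given: they have to be found in the camera images.
- sander: bench disc sander, fixed. Grey base 220 (x) x 390 (y) x 60 mm high. Origin on the table straight below the dial's axis; +x points away from the robot at yaw 0, z up. The base reaches 110 mm along +x and -x, 80 mm along -y and 310 mm along +y, where a blue motor, upright sanding disc and aluminium work rest stand (y over 135 mm, up to 235 mm high).
- dial (a joint): speed dial angle, rad, growing clockwise seen from above. 0 = off, then a click every 0.5236 (30 deg): speed n reads n x 0.5236, speed 6 is 3.1416; end stop 4.189. Starts at rest in off or speed 1 to 3. A spring detent (about 0.15 N m, 4 to 6 N at the pointer) holds each click; pushed past half way, the dial snaps on to the next one by itself, ahead of the finger.
- dial_center (a point): on the dial's axis, 94 mm above the table, level with the top of the orange pointer: an upright bar 14 mm thick, sides upright from 67 to 94 mm above the table, reaching 42 mm from the axis at its pointing end and 22 mm at its tail, on a black disc (radius 32). Flat dots on the base, 58 mm from the axis: large red = off, then white for speeds 1 to 8, clockwise.
- dial_tip (a point): middle of the top edge of the pointer's pointing end (white line on top), 42 mm from the dial's axis, 94 mm above the table; turns with the dial. In the sander's frame the pointer's direction, from +x towards +y, is 120 degrees minus the dial angle: off points back left, speed 4 along +x, speed 6 at -60 degrees.
- start (a joint): travel of the green start button, m: 0 = out, 0.006 = fully down (about 5 N); springs back out when let go.
- start_top (a point): centre of the top face of the green start button (diameter 36 mm, faces up) in its small yellow housing, fixed on the table right of the sander; it swaps places with the red one.
- stop (a joint): travel of the red stop button, m: 0 = out, 0.006 = fully down (about 5 N).
- stop_top (a point): centre of the top face of the red stop button, same shape and size as the green one. Not to be pressed.
- white_block: Bystander, to be left alone: loose white-painted wooden block standing on end, 45 x 45 x 100 mm; origin at the centre of its underside.
- pine_board: Bystander, to be left alone: loose bare pine board, 90 x 200 x 38 mm; origin at the centre of its underside.
- pine_block: Bystander, to be left alone: loose bare pine block, 70 x 110 x 45 mm; origin at the centre of its underside.
- cork_block: Bystander, to be left alone: loose brown cork sanding block, 55 x 100 x 30 mm; origin at the centre of its underside.
- primer_tin: Bystander, to be left alone: loose closed paint tin, diameter 76, height 90 mm; origin at the centre of its underside.
- brush: Bystander, to be left alone: loose paint brush lying flat, about 200 x 40 mm.
- cup: Bystander, to be left alone: loose open blue plastic cup, diameter 76, height 95 mm; origin at the centre of its underside.
Things that resemble listed ones, but are neither listed nor needed, are in the scene too. What is shaped like the part that bears start but pink or purple is not meant.

How it is judged:
By the outcome, as a careful person would: the job done as asked, in the order asked, and still so for the second after the job is handed in, with the robot touching nothing.
It also fails if it takes over 54 s, if anything falls off the work surface, if the arm or the gripper's body presses on something with over 40 N, if the wrist force passes 120 N, or if a joint passes its speed limit or range.

## Working session

There is one attempt and no reset: what is moved stays moved. The work goes in short steps, Python scripts to look and compute and a tool call to move; the robot and the scene stay as the last step left them, time stands still between calls to the robot, and variables do not carry over. Pictures are saved under pics/ and viewed, and the job is handed in when it is done.

Besides the shell and the picture viewer there is one more tool, called in YAML: its name, and indented under it one key for each argument. drive_tool: Moves the arm, as the interface text tells. Its arguments: {"type":"object","properties":{"moves":{"type":"array"},"squeeze":{"type":"number"}},"required":["moves"]}

```bash
mkdir -p pics; ls
cat > h.py <<'E'
import numpy as np, cv2, pickle
from plant import sense, snapshot
def take(tag):
    for n in ("scene","top"):
        s=snapshot(n); pickle.dump(s,open(f"pics/{tag}_{n}.pkl","wb"))
        cv2.imwrite(f"pics/{tag}_{n}.png",cv2.resize(s["color"],(768,576),interpolation=cv2.INTER_CUBIC))
def load(tag,n): return pickle.load(open(f"pics/{tag}_{n}.pkl","rb"))
def ray(s,u,v):
    x=(u-s["cx"])/s["fx"]; y=(v-s["cy"])/s["fy"]
    a,b=x,y
    for _ in range(20):
        r2=a*a+b*b; a,b=x/(1+s["k1"]*r2),y/(1+s["k1"]*r2)
    E=np.array(s["extrinsics"]); R,t=E[:3,:3],E[:3,3]
    return -R.T@t, R.T@np.array([a,b,1.])
def onz(s,u,v,z):
    o,d=ray(s,u,v); return o+d*(z-o[2])/d[2]
def proj(s,p):
    E=np.array(s["extrinsics"]); c=E[:3,:3]@np.array(p)+E[:3,3]; a,b=c[0]/c[2],c[1]/c[2]
    k=1+s["k1"]*(a*a+b*b); return s["fx"]*a*k+s["cx"], s["fy"]*b*k+s["cy"]
E
python3 - <<'E'
from h import *
take("a"); s=sense(); print({k:np.round(v,3) for k,v in s.items()})
for n in("scene","top"):
    q=load("a",n); print(n,q["fx"],q["k1"],np.round(q["extrinsics"],3).tolist())
E
```

```text
pics
{'clock': np.float64(0.1), 'joints': array([-1.186,  0.412, -0.013,  1.597,  0.006,  1.134, -0.082]), 'joint_vel': array([ 0.   , -0.001, -0.001, -0.004, -0.   ,  0.001, -0.   ]), 'effort': array([ 3.0000e-03, -6.0182e+01,  6.8400e-01, -3.0009e+01,  1.4000e-02,
        6.0000e-03,  0.0000e+00]), 'position': array([0.273, 0.562, 0.248]), 'ee_rot': array([ 0.   ,  0.848,  0.53 , -0.001]), 'wrist_force': array([0.531, 0.138, 0.138]), 'wrist_torque': array([-0.022, -0.038, -0.003]), 'width': np.float64(0.085)}
scene 434.0374262174265 -0.022450466038829116 [[0.757, 0.653, -0.001, -0.387], [0.392, -0.457, -0.798, -0.137], [-0.522, 0.604, -0.602, 1.707], [0.0, 0.0, 0.0, 1.0]]
top 491.8410254999984 -0.15154816021456927 [[0.009, -1.0, -0.007, -0.005], [-0.996, -0.009, -0.084, 0.531], [0.084, 0.007, -0.996, 1.915], [0.0, 0.0, 0.0, 1.0]]
```

View pics/a_scene.png

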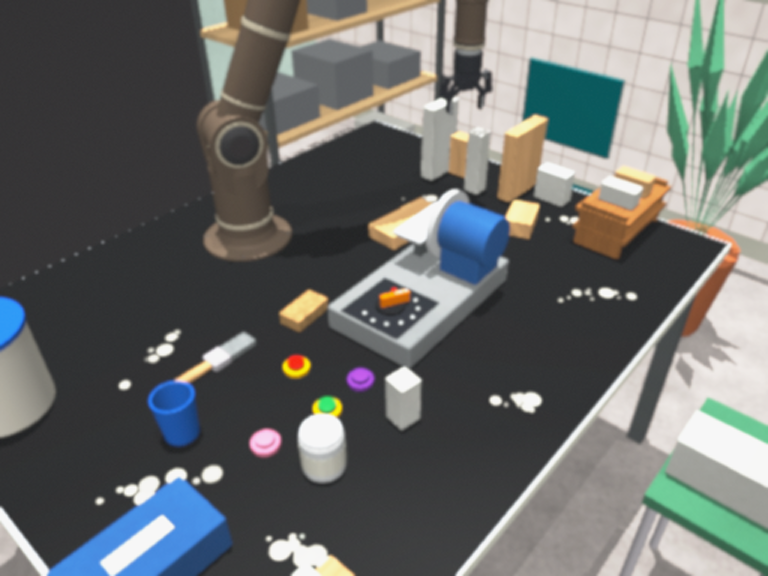

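View pics/a_top.png

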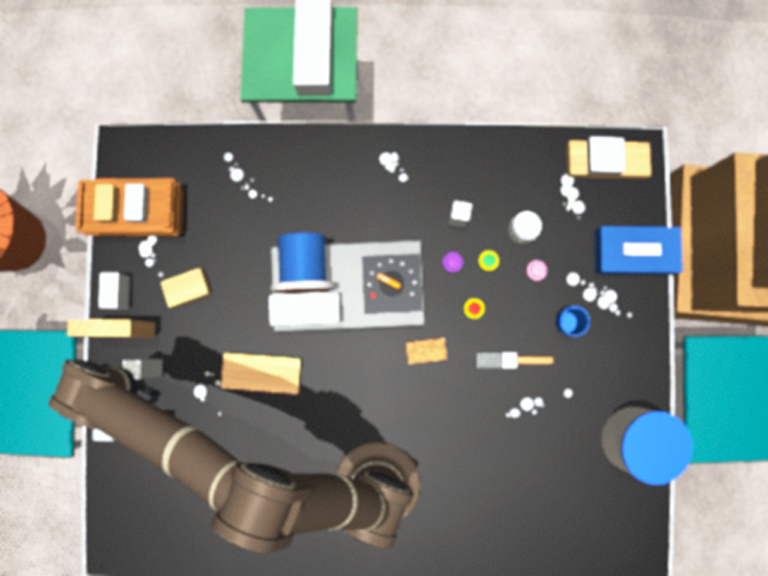

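Run:
```python
from h import *
t=load("a","top"); c=t["color"][150:230,220:400]
cv2.imwrite("pics/z1.png",cv2.resize(c[:, :],None,fx=4.4,fy=4.4,interpolation=cv2.INTER_CUBIC))
s=load("a","scene"); c=s["color"][180:245,215:300]
cv2.imwrite("pics/z2.png",cv2.resize(c,None,fx=8,fy=8,interpolation=cv2.INTER_CUBIC))
```

```text
(no output)
```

View pics/z1.png

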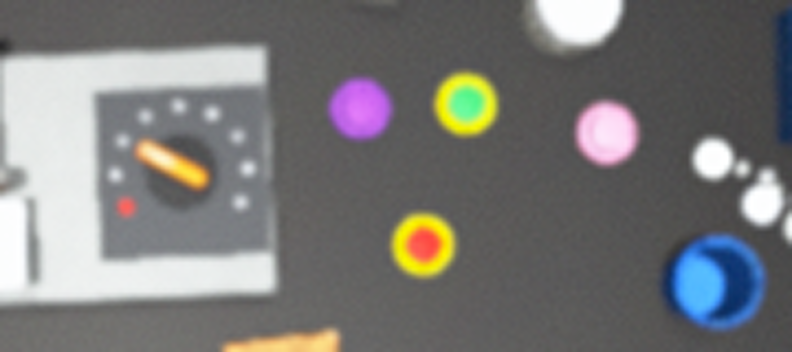

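View pics/z2.png

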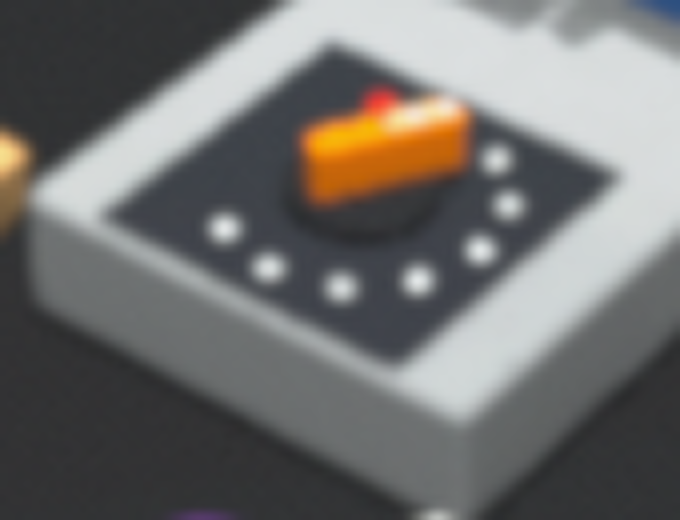

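```bash
cat >> h.py <<'E'
def blobs(mask,amin=4,amax=2000):
    n,l,st,c=cv2.connectedComponentsWithStats(mask.astype(np.uint8)); return [(c[i],st[i]) for i in range(1,n) if amin<=st[i,4]<=amax]
E
python3 - <<'E'
from h import *
t=load("a","top"); im=t["color"].astype(int); hsv=cv2.cvtColor(t["color"],cv2.COLOR_BGR2HSV)
b=np.array([im[...,i] for i in range(3)])
roi=np.zeros(im.shape[:2],bool); roi[172:208,243:279]=1
# weighted centroids of white dots
g=b.min(0).astype(float)
guess=[(220+x/4.4,150+y/4.4) for x,y in [(127,207),(115,174),(123,141),(146,116),(178,106),(212,114),(238,136),(248,168),(240,202)]]
P=[]
for k,(u,v) in enumerate(guess):
    for _ in range(4):
        ui,vi=int(round(u)),int(round(v)); w=(b[2]-b[:2].max(0) if k==0 else g)[vi-3:vi+4,ui-3:ui+4].astype(float)
        yy,xx=np.mgrid[vi-3:vi+4,ui-3:ui+4]; m=np.hypot(xx-u,yy-v)<3
        w=np.where(m,np.clip(w-np.median(w)-15,0,None),0); u,v=(w*xx).sum()/w.sum(),(w*yy).sum()/w.sum()
    P.append(onz(t,u,v,0.0605)[:2]); 
P=np.array(P)
M=np.array([[np.cos(np.radians(120-30*k)),np.sin(np.radians(120-30*k))] for k in range(9)])*.058
def fit(M,P):
    A=M-M.mean(0);B=P-P.mean(0); th=np.arctan2((A[:,0]*B[:,1]-A[:,1]*B[:,0]).sum(),(A*B).sum())
    R=np.array([[np.cos(th),-np.sin(th)],[np.sin(th),np.cos(th)]]); return th,P.mean(0)-R@M.mean(0),R
th,c,R=fit(M,P); print("yaw",np.degrees(th),"c",c); print(np.round((P-(M@R.T+c))*1e3,1).tolist())
# pointer
m=(hsv[...,0]>5)&(hsv[...,0]<25)&(hsv[...,1]>110)&(hsv[...,2]>120)&roi
ys,xs=np.nonzero(m); Q=np.array([onz(t,x,y,.094)[:2] for x,y in zip(xs,ys)])-c
w,V=np.linalg.eigh(np.cov(Q.T)); d=V[:,1]; print("ptr n",len(Q),"mid",Q.mean(0),"dir",np.degrees(np.arctan2(*d[::-1])),"ext",(Q@d).min(),(Q@d).max(),"sander-frame",np.degrees(np.arctan2(*d[::-1]))-np.degrees(th))
for n in("top","scene"):
    s=load("a",n); h=cv2.cvtColor(s["color"],cv2.COLOR_BGR2HSV); H,S,V=[h[...,i].astype(int) for i in range(3)]
    for nm,mm in [("green",(H>45)&(H<80)&(S>90)&(V>80)),("red",((H<8)|(H>172))&(S>130)&(V>120)),("yellow",(H>22)&(H<38)&(S>150)&(V>120)),("purple",(H>130)&(H<160)&(S>90)),]:
        for cc,st in blobs(mm,8): print(n,nm,np.round(cc,1),st.tolist(),np.round(onz(s,*cc,.03),3),"rz",s["range_z"][int(cc[1]),int(cc[0])])
E
```

```text
yaw 3.088635174736827 c [ 0.5265969  -0.03471718]
[[0.2, -0.3], [-0.1, 0.2], [0.4, 0.2], [-0.1, 0.4], [-0.0, 0.0], [-0.4, -0.0], [-0.1, -0.2], [0.2, -0.2], [-0.2, -0.2]]
ptr n 68 mid [0.00033618 0.00262929] dir 66.36442599160915 ext -0.024416143895720634 0.040320888524715146 sander-frame 63.27579081687232
top green [325.6 173. ] [322, 170, 8, 7, 46] [ 0.593 -0.29   0.03 ] rz 1.9390645
top red [315.8 205.4] [313, 203, 7, 6, 30] [ 0.465 -0.251  0.03 ] rz 1.9333804
top yellow [325.2 173.4] [319, 167, 14, 14, 95] [ 0.591 -0.289  0.03 ] rz 1.9390645
top yellow [261.9 188.6] [259, 187, 7, 4, 13] [ 0.529 -0.039  0.03 ] rz 1.8619621
top yellow [315.6 205.4] [309, 199, 14, 14, 98] [ 0.465 -0.25   0.03 ] rz 1.9333804
top purple [301.5 174.4] [295, 168, 14, 14, 162] [ 0.586 -0.195  0.03 ] rz 1.9353229
scene green [451.6  84.5] [446, 51, 12, 64, 427] [0.598 1.367 0.03 ] rz 2.030218
scene green [217.4 268.5] [212, 263, 12, 12, 110] [ 0.599 -0.298  0.03 ] rz 1.2107315
scene green [490.8 279.6] [468, 266, 44, 29, 429] [1.187 0.153 0.03 ] rz 1.4440199
scene red [262.  192.1] [260, 191, 5, 3, 11] [0.463 0.047 0.03 ] rz 1.4246744
scene red [196.7 240.3] [192, 236, 10, 10, 79] [ 0.472 -0.259  0.03 ] rz 1.3028777
scene yellow [197.5 245.9] [188, 239, 19, 13, 113] [ 0.491 -0.273  0.03 ] rz 1.2843825
scene yellow [224.5 271.3] [220, 265, 8, 12, 55] [ 0.621 -0.292  0.03 ] rz 1.2141827
scene yellow [209.9 271.3] [208, 267, 6, 9, 35] [ 0.591 -0.319  0.03 ] rz 1.2126502
scene purple [239.9 252.4] [230, 244, 20, 18, 274] [ 0.603 -0.212  0.03 ] rz 1.2544278
```

Run:
```python
from h import *
t=load("a","top"); s=load("a","scene")
def tri(a,b):
    o1,d1=ray(t,*a);o2,d2=ray(s,*b); A=np.stack([d1,-d2],1); l=np.linalg.lstsq(A,o2-o1,rcond=None)[0]; p,q=o1+l[0]*d1,o2+l[1]*d2; return (p+q)/2,np.linalg.norm(p-q)
print("green",tri((325.6,173),(217.4,268.5))); print("red",tri((315.8,205.4),(196.7,240.3)))
# scene dots: z2 crop offset 215,180 scale 8
g=s["color"].astype(float).min(2); P=[]
for x,y in [(497,160),(508,206),(480,250),(417,281),(342,288),(268,267),(225,228)]:
    u,v=215+x/8-.44,180+y/8-.44; P.append(onz(s,u,v,.0605)[:2])
P=np.array(P); A=np.c_[2*P,np.ones(len(P))]; r=np.linalg.lstsq(A,(P**2).sum(1),rcond=None)[0]; c=r[:2]; print("c",c,"r",np.sqrt(r[2]+c@c)); print(np.degrees(np.arctan2(*(P-c).T[::-1])).round(1))
print("green at z .045/.05", onz(t,325.6,173,.05),onz(s,217.4,268.5,.05))
# top range depth at green and table around
E_=np.array(t["extrinsics"])
for u,v in [(325,173),(316,205),(262,189)]:
    o,d=ray(t,u,v); print((o+d*t["range_z"][v,u]).round(4))
o,d=ray(s,217,268); print((o+d*s["range_z"][268,217]).round(4))
```

```text
green (array([ 0.59330038, -0.29206502,  0.02153972]), np.float64(0.0018114842493117073))
red (array([ 0.46465073, -0.25273828,  0.02162871]), np.float64(0.0015505022883638142))
c [ 0.52446078 -0.03450362] r 0.057912952640886806
[  62.8   33.1    3.4  -27.6  -56.6  -87.9 -117.6]
green at z .045/.05 [ 0.59057064 -0.28731321  0.05      ] [ 0.61314339 -0.31015272  0.05      ]
[ 0.5936 -0.2886  0.0243]
[ 0.4665 -0.2524  0.0259]
[ 0.5228 -0.0389  0.0862]
[ 0.5897 -0.2914  0.0204]
```

drive_tool:
  moves:
    - [[0,0,-4],0,0]
    - [[0,0,-8],0,0]
    - [[0,0,-11],0,0]
    - [[0,0,-11],0,0]
    - [[0,0,-11],0,0]
  squeeze: 20

```text
clock: 0.52
position: [0.2736, 0.5623, 0.3594]
ee_rot: [-0.001, 0.848, 0.53, 0.001]
wrist_force: [0.7, 0.4, -0.8]
width: 0.0257
```

drive_tool:
  moves:
    - [[-2.6,3.05,0],0,0]
    - [[-5.2,6.1,0],0,0]
    - [[-7.8,9.15,0],0,0]
    - [[-10.4,12.2,0],0,0]
    - [[-13.0,15.25,0],0,0]

```text
clock: 0.93
position: [0.3537, 0.3763, 0.3573]
ee_rot: [-0.0, 0.848, 0.53, -0.001]
wrist_force: [0.1, -0.2, 0.3]
width: 0.0004
```

drive_tool:
  moves:
    - [[-2.6,3.05,0],0,0]
    - [[-5.2,6.1,0],0,0]
    - [[-7.8,9.15,0],0,0]
    - [[-10.4,12.2,0],0,0]
    - [[-13.0,15.25,0],0,0]

```text
clock: 1.35
position: [0.4337, 0.1904, 0.3558]
ee_rot: [-0.0, 0.848, 0.53, -0.002]
wrist_force: [2.1, -0.8, 0.2]
width: -0.0002
```

drive_tool:
  moves:
    - [[-2.6,3.05,0],0,0]
    - [[-5.2,6.1,0],0,0]
    - [[-7.8,9.15,0],0,0]
    - [[-10.4,12.2,0],0,0]
    - [[-12.5,14.9,0],0,0]

```text
clock: 1.77
position: [0.5127, 0.0096, 0.3546]
ee_rot: [-0.0, 0.848, 0.53, -0.003]
wrist_force: [0.4, -0.0, -0.5]
width: -0.0
```

```bash
cat >> h.py <<'E'
C=np.array([0.5257,-0.0346]); YAW=3.09
def st():
    s=sense(); w,x,y,z=s["ee_rot"]; az=np.degrees(2*np.arctan2(y,x)); p=np.array(s["position"]); a=np.radians(az)
    ex=np.array([np.cos(a),np.sin(a)]); ey=np.array([np.sin(a),-np.cos(a)]); r=p[:2]-C
    print("clk",round(float(s["clock"]),2),"pos",p.round(4),"az",round((az+180)%360-180,2),"rel axis tool x,y mm",(1e3*np.array([r@ex,r@ey])).round(1),"F",np.round(s["wrist_force"],1),"w",round(float(s["width"]),4),"j7",round(float(s["joints"][6]),2))
    return p,ex,ey
E
python3 -c "
from h import *
st()"
```

```text
clk 1.77 pos [0.5127 0.0096 0.3546] az 63.97 rel axis tool x,y mm [ 34.  -31.1] F [ 0.4 -0.  -0.5] w -0.0 j7 1.07
```

drive_tool:
  moves:
    - [[0.1,0,4],0.0,0]
    - [[0.2,0,8],0.01,0]
    - [[0.2,0,12],0.016,0]
    - [[0.2,0,16],0.016,0]
    - [[0.2,0,20],0.016,0]

```text
clock: 2.18
position: [0.5109, 0.0105, 0.1517]
ee_rot: [-0.0, 0.852, 0.523, -0.004]
wrist_force: [0.4, 0.3, -0.6]
width: 0.0001
```

drive_tool:
  moves:
    - [[0,0,2],0,0]
    - [[0,0,2.5],0,0]
    - [[0,0,2.5],0,0]

```text
clock: 2.43
position: [0.5088, 0.01, 0.1245]
ee_rot: [-0.001, 0.853, 0.523, -0.007]
wrist_force: [0.0, 1.3, 0.5]
width: -0.0001
```

Run:
```python
from h import *
st(); take("b")
s=load("b","scene"); c=s["color"][130:245,215:330]
cv2.imwrite("pics/z3.png",cv2.resize(c,None,fx=5,fy=5,interpolation=cv2.INTER_CUBIC))
```

```text
clk 2.43 pos [0.5088 0.01   0.1245] az 63.01 rel axis tool x,y mm [ 32.1 -35.3] F [0.  1.3 0.5] w -0.0001 j7 1.17
```

View pics/z3.png

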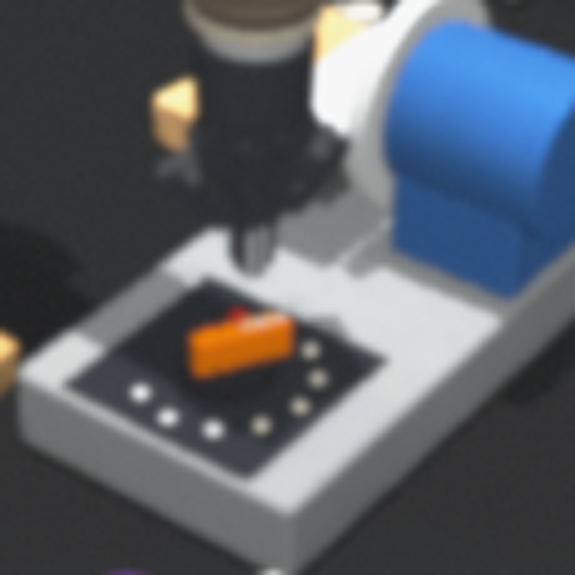

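Run:
```python
from h import *
s=load("b","scene")
for d in (0,.017,.030): print(d,[round((x-o)*5) for x,o in zip(proj(s,(.5088,.010,.1245-d)),(215,130))])
```

```text
0 [251, 246]
0.017 [251, 268]
0.03 [251, 285]
```

drive_tool:
  moves:
    - [[0.2,0.2,1.4],0,0]
    - [[0.4,0.4,2.7],0,0]
    - [[0.4,0.5,2.7],0,0]
    - [[0.4,0.5,2.7],0,0]

```text
clock: 2.87
position: [0.5181, 0.0115, 0.1017]
ee_rot: [0.0, 0.853, 0.523, -0.003]
wrist_force: [-0.7, -0.5, 1.0]
width: 0.0001
```

```bash
python3 -c "
from h import *
st()"
```

```text
clk 2.87 pos [0.5181 0.0115 0.1017] az 63.02 rel axis tool x,y mm [ 37.6 -27.6] F [-0.7 -0.5  1. ] w 0.0001 j7 1.19
```

drive_tool:
  moves:
    - [[-0.1,0.2,0.4],0,0]
    - [[-0.1,0.5,0.4],0,0]
    - [[-0.1,0.7,0.4],0,0]
    - [[-0.1,0.8,0.4],0,0]
    - [[-0.1,0.8,0.4],0,0]

```text
clock: 3.28
position: [0.5253, 0.0067, 0.098]
ee_rot: [0.0, 0.853, 0.522, -0.003]
wrist_force: [-0.2, 0.2, -0.6]
width: -0.0003
```

```bash
python3 -c "
from h import *
st()"
```

```text
clk 3.28 pos [0.5253 0.0067 0.098 ] az 63.0 rel axis tool x,y mm [ 36.6 -19.1] F [-0.2  0.2 -0.6] w -0.0003 j7 1.21
```

drive_tool:
  moves:
    - [[0.12,0.26,0],0.07,0]
    - [[0.23,0.53,0],0.14,0]
    - [[0.31,0.8,0],0.21,0]
    - [[0.38,1.08,0],0.28,0]
    - [[0.38,1.08,0],0.28,0]

```text
clock: 3.7
position: [0.5365, 0.0054, 0.0979]
ee_rot: [0.001, 0.918, 0.397, -0.003]
wrist_force: [-0.5, 0.4, -0.4]
width: -0.0002
```

```bash
python3 -c "
from h import *
st()"
```

```text
clk 3.7 pos [0.5365 0.0054 0.0979] az 46.79 rel axis tool x,y mm [ 36.5 -19.5] F [-0.5  0.4 -0.4] w -0.0002 j7 0.98
```

```bash
cat >> h.py <<'E'
def look(tag):
    take(tag); s=load(tag,"scene"); c=s["color"][150:245,215:330]
    cv2.imwrite(f"pics/{tag}_z.png",cv2.resize(c,None,fx=5,fy=5,interpolation=cv2.INTER_CUBIC))
    h=cv2.cvtColor(s["color"],cv2.COLOR_BGR2HSV); H,S,V=[h[...,i].astype(int) for i in range(3)]
    st()
E
python3 -c "
from h import *
look('c')"
```

```text
clk 3.8 pos [0.5365 0.0053 0.0979] az 47.1 rel axis tool x,y mm [ 36.6 -19.3] F [-0.8  0.8 -0.4] w -0.0003 j7 0.98
```

View pics/c_z.png

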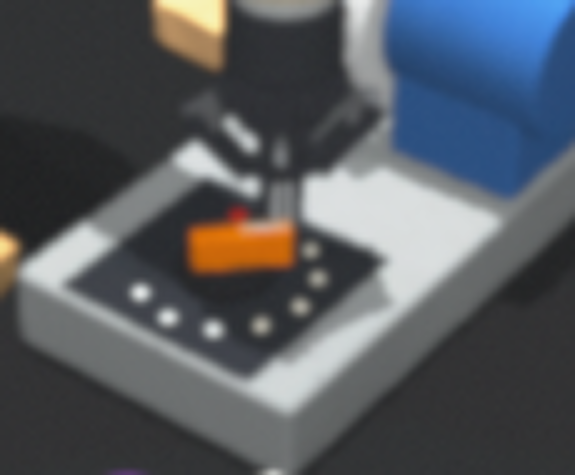

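```bash
cat >> h.py <<'E'
def ptr(tag):
    # near-side bottom... use orange hull: min-area fit of silhouette bottom edge at z=.067 plane
    s=load(tag,"scene"); im=s["color"]; h=cv2.cvtColor(im,cv2.COLOR_BGR2HSV); H,S,V=[h[...,i].astype(int) for i in range(3)]
    m=(H>3)&(H<25)&(S>150)&(V>90); m[:180]=0; m[245:]=0; m[:,:245]=0; m[:,285:]=0
    ys,xs=np.nonzero(m); 
    # bottom edge
    E=[(u,ys[xs==u].max()+.5) for u in range(xs.min()+2,xs.max()-1)]
    P=np.array([onz(s,u,v,.067)[:2] for u,v in E]); d=P-P.mean(0); w,V=np.linalg.eigh(d.T@d)
    print(tag,"lower edge dir (world deg)",np.degrees(np.arctan2(V[1,1],V[0,1])).round(1),"n",len(E),"sd mm",1e3*np.sqrt(w[0]/len(E)))
E
python3 -c "
from h import *
ptr('a');ptr('b');ptr('c')"
```

```text
a lower edge dir (world deg) 60.8 n 17 sd mm 1.3543115698831412
b lower edge dir (world deg) 63.1 n 17 sd mm 1.273000052622744
c lower edge dir (world deg) 48.0 n 18 sd mm 1.3032785415353147
```

drive_tool:
  moves:
    - [[0.12,0.26,0],0.07,0]
    - [[0.23,0.53,0],0.14,0]
    - [[0.31,0.8,0],0.21,0]
    - [[0.38,1.08,0],0.28,0]
    - [[0.38,1.08,0],0.28,0]

```text
clock: 4.22
position: [0.5473, 0.0005, 0.0979]
ee_rot: [0.001, 0.964, 0.267, -0.003]
wrist_force: [0.3, 0.3, 0.0]
width: -0.0
```

```bash
python3 -c "
from h import *
look('d');ptr('d')"
```

```text
clk 4.32 pos [0.547  0.0008 0.0979] az 31.27 rel axis tool x,y mm [ 36.6 -19.2] F [-0.3 -0.4  0.5] w 0.0001 j7 0.76
d lower edge dir (world deg) -149.7 n 18 sd mm 1.4437073003011691
```

drive_tool:
  moves:
    - [[0.12,0.26,0],0.07,0]
    - [[0.23,0.53,0],0.14,0]
    - [[0.31,0.8,0],0.21,0]
    - [[0.39,1.1,0],0.29,0]
    - [[0.4,1.2,0],0.31,0]

```text
clock: 4.73
position: [0.5567, -0.0074, 0.0979]
ee_rot: [0.002, 0.993, 0.117, -0.002]
wrist_force: [0.3, 0.2, 0.3]
width: -0.0001
```

```bash
python3 -c "
from h import *
look('e');ptr('e')"
```

```text
clk 4.83 pos [ 0.5566 -0.0077  0.0979] az 13.67 rel axis tool x,y mm [ 36.4 -18.9] F [-0.7  0.3  0.4] w 0.0005 j7 0.53
e lower edge dir (world deg) -170.4 n 16 sd mm 1.6228861916578146
```

View pics/e_z.png

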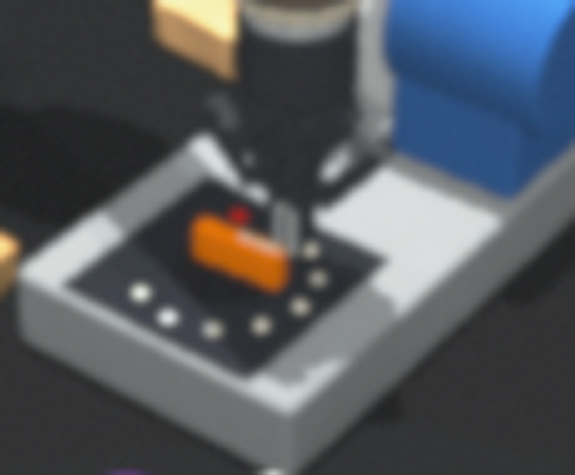

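drive_tool:
  moves:
    - [[0.12,0.26,0],0.07,0]
    - [[0.23,0.53,0],0.14,0]
    - [[0.31,0.8,0],0.21,0]
    - [[0.38,1.08,0],0.28,0]
    - [[0.38,1.08,0],0.28,0]

```text
clock: 5.25
position: [0.5628, -0.0171, 0.0978]
ee_rot: [0.002, 1.0, -0.021, -0.002]
wrist_force: [-0.7, 0.4, 1.3]
width: -0.0003
```

```bash
python3 -c "
from h import *
look('f');ptr('f')"
```

```text
clk 5.35 pos [ 0.5627 -0.0167  0.0979] az -2.1 rel axis tool x,y mm [ 36.3 -19.3] F [-0.1  2.3  0.7] w -0.0002 j7 0.32
f lower edge dir (world deg) 179.6 n 15 sd mm 1.6671222366685325
```

View pics/f_z.png

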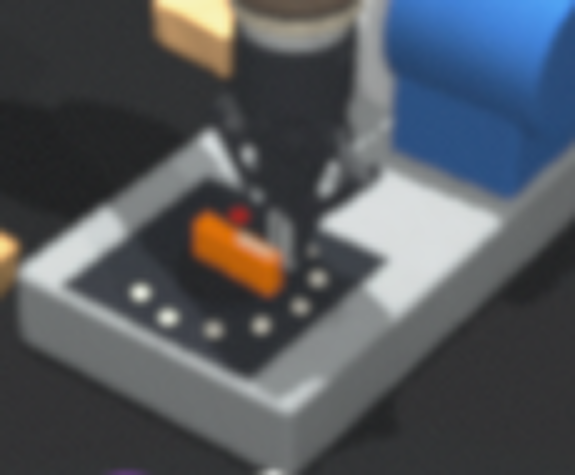

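drive_tool:
  moves:
    - [[0.12,0.26,0],0.07,0]
    - [[0.23,0.53,0],0.14,0]
    - [[0.31,0.8,0],0.21,0]
    - [[0.37,1.0,0],0.26,0]
    - [[0.37,1.0,0],0.26,0]

```text
clock: 5.77
position: [0.566, -0.0274, 0.0979]
ee_rot: [0.003, 0.989, -0.147, -0.002]
wrist_force: [-0.5, 0.6, 0.6]
width: -0.0003
```

```bash
python3 -c "
from h import *
look('g');ptr('g')"
```

```text
clk 5.87 pos [ 0.5659 -0.027   0.0978] az -16.78 rel axis tool x,y mm [ 36.3 -18.8] F [ 0.6  0.1 -0.2] w -0.0002 j7 0.13
g lower edge dir (world deg) 156.9 n 9 sd mm 2.4979096270408276
```

View pics/g_z.png

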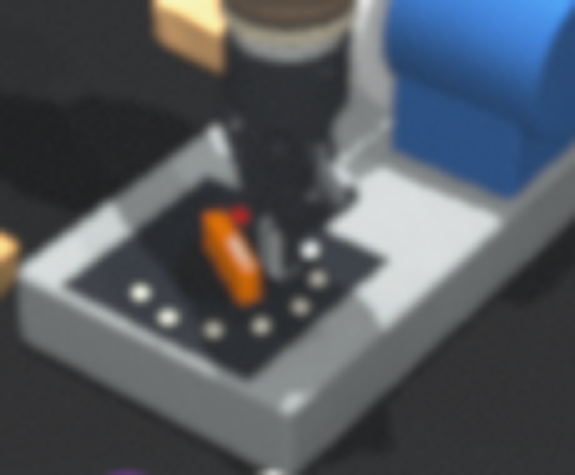

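drive_tool:
  moves:
    - [[0.12,0.26,0],0.07,0]
    - [[0.23,0.53,0],0.14,0]
    - [[0.31,0.8,0],0.21,0]
    - [[0.38,1.08,0],0.28,0]
    - [[0.38,1.08,0],0.28,0]

```text
clock: 6.28
position: [0.5664, -0.0382, 0.0978]
ee_rot: [0.002, 0.959, -0.283, -0.002]
wrist_force: [2.0, 3.5, 0.9]
width: 0.0
```

```bash
python3 -c "
from h import *
st()"
```

```text
clk 6.28 pos [ 0.5664 -0.0382  0.0978] az -32.83 rel axis tool x,y mm [ 36.2 -19.1] F [2.  3.5 0.9] w 0.0 j7 -0.07
```

drive_tool:
  moves:
    - [[0.06,0.13,0],0.035,0]
    - [[0.12,0.26,0],0.07,0]
    - [[0.18,0.4,0],0.105,0]
    - [[0.23,0.53,0],0.14,0]
    - [[0.23,0.53,0],0.14,0]

```text
clock: 6.7
position: [0.5658, -0.0431, 0.0979]
ee_rot: [0.002, 0.938, -0.347, -0.001]
wrist_force: [1.1, 2.8, -0.5]
width: 0.0
```

```bash
python3 -c "
from h import *
look('h');ptr('h')"
```

```text
clk 6.8 pos [ 0.5657 -0.0433  0.0979] az -40.6 rel axis tool x,y mm [ 36.1 -19.4] F [0.7 2.  0.5] w 0.0001 j7 -0.17
h lower edge dir (world deg) 151.3 n 5 sd mm 1.8748918502971643
```

View pics/h_z.png

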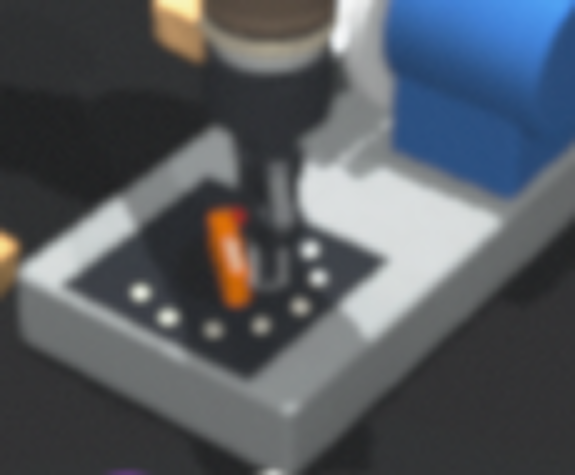

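Contact at about half way (force falling to ~2 N), the tip between dots 5 and 6. Small nudges from here.

drive_tool:
  moves:
    - [[0.03,0.08,0],0.02,0]
    - [[0.06,0.14,0],0.035,0]
    - [[0.06,0.14,0],0.035,0]

```text
clock: 7.05
position: [0.565, -0.0453, 0.0979]
ee_rot: [0.003, 0.932, -0.364, -0.001]
wrist_force: [-0.6, 0.6, 0.1]
width: -0.0001
```

```bash
python3 -c "
from h import *
look('i')"
```

```text
clk 7.15 pos [ 0.5649 -0.0454  0.0979] az -42.61 rel axis tool x,y mm [ 36.2 -18.6] F [ 0.6  0.8 -0.3] w 0.0 j7 -0.2
```

View pics/i_z.png

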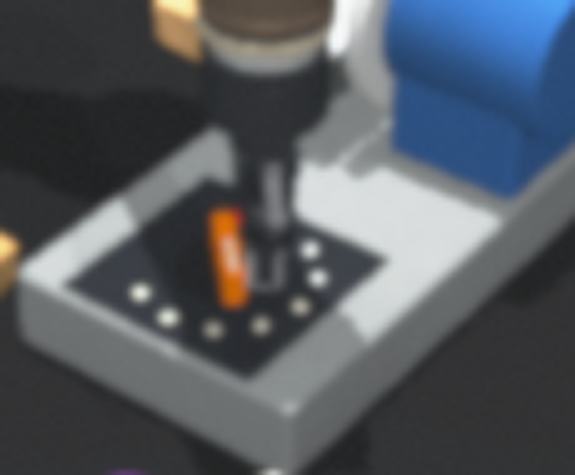

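drive_tool:
  moves:
    - [[0.03,0.08,0],0.02,0]
    - [[0.06,0.14,0],0.035,0]
    - [[0.06,0.14,0],0.035,0]

```text
clock: 7.4
position: [0.5641, -0.0473, 0.0978]
ee_rot: [0.003, 0.925, -0.38, -0.002]
wrist_force: [-0.2, 0.8, 0.0]
width: 0.0001
```

```bash
python3 -c "
from h import *
look('j')"
```

```text
clk 7.5 pos [ 0.5643 -0.047   0.0979] az -44.62 rel axis tool x,y mm [ 36.1 -18.3] F [-0.   0.4 -0.7] w 0.0002 j7 -0.22
```

View pics/j_z.png

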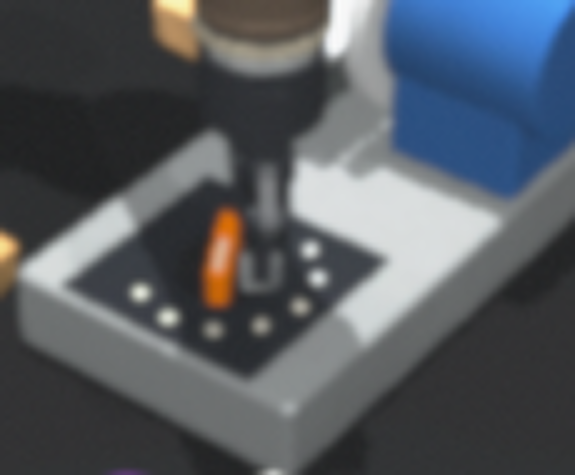

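drive_tool:
  moves:
    - [[0,-0.8,0],0,0]
    - [[0,-1.5,0],0,0]
    - [[0,-1.5,-4],0,0]
    - [[0,-1.5,-8],0,0]
    - [[0,-1.5,-11],0,0]

```text
clock: 7.92
position: [0.5763, -0.0356, 0.2101]
ee_rot: [0.003, 0.925, -0.379, -0.001]
wrist_force: [1.0, 0.3, 0.1]
width: -0.0001
```

Run:
```python
from h import *
st(); take("k"); t=load("k","top"); print("tin",onz(t,350.5,150,.09),"cup",onz(t,383,214,.095), "whiteblock",onz(t,307,141,.1))
cv2.imwrite("pics/k_z.png",cv2.resize(t["color"][130:230,220:400],None,fx=4.4,fy=4.4,interpolation=cv2.INTER_CUBIC))
```

```text
clk 7.92 pos [ 0.5763 -0.0356  0.2101] az -44.6 rel axis tool x,y mm [ 36.8 -34.8] F [1.  0.3 0.1] w -0.0001 j7 -0.35
tin [ 0.67599797 -0.37865427  0.09      ] cup [ 0.43034809 -0.50109579  0.095     ] whiteblock [ 0.70719117 -0.20948673  0.1       ]
```

View pics/k_z.png

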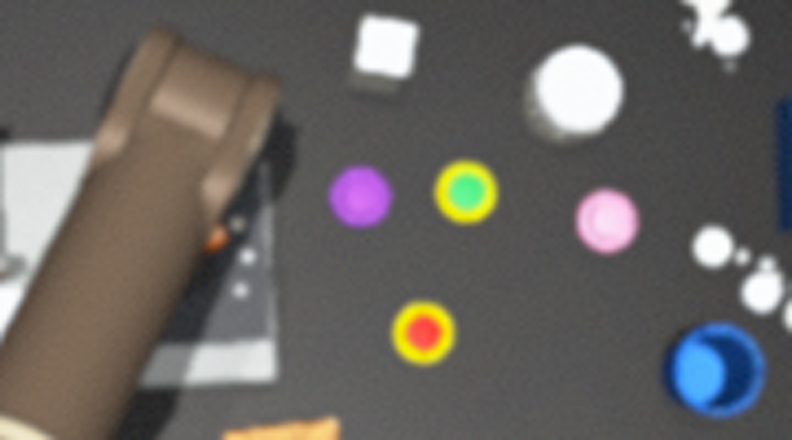

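drive_tool:
  moves:
    - [[2.9,2.6,0],0,0]
    - [[5.8,5.2,0],0,0]
    - [[8.7,7.8,0],0,0]
    - [[11.6,10.4,0],0,0]
    - [[14.5,12.9,0],0,0]

```text
clock: 8.43
position: [0.5916, -0.2305, 0.2128]
ee_rot: [0.001, 0.926, -0.379, 0.002]
wrist_force: [0.8, 0.5, 0.5]
width: 0.0001
```

drive_tool:
  moves:
    - [[2.9,2.5,0],0,0]
    - [[4.6,4.1,0],0,0]
    - [[4.6,4.1,4],0,0]
    - [[4.6,4.1,8],0,0]
    - [[4.6,4.1,10],0,0]

```text
clock: 8.85
position: [0.5946, -0.291, 0.1079]
ee_rot: [0.001, 0.925, -0.379, -0.001]
wrist_force: [-0.6, 0.7, -0.4]
width: 0.0004
```

Run:
```python
from h import *
p,ex,ey=st(); d=np.array([.593,-.291])-p[:2]; print("need x,y cm",100*d@ex,100*d@ey)
take("l"); t=load("l","scene")
cv2.imwrite("pics/l_z.png",cv2.resize(t["color"][160:300,150:310],None,fx=4,fy=4,interpolation=cv2.INTER_CUBIC))
```

```text
clk 8.85 pos [ 0.5946 -0.291   0.1079] az -44.53 rel axis tool x,y mm [228.9 134.5] F [-0.6  0.7 -0.4] w 0.0004 j7 0.11
need x,y cm -0.11399910296287452 0.11351521028665468
```

View pics/l_z.png

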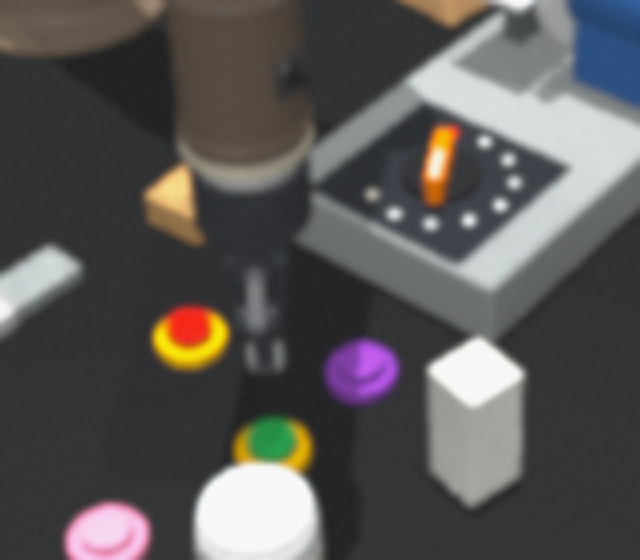

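View pics/l_top.png

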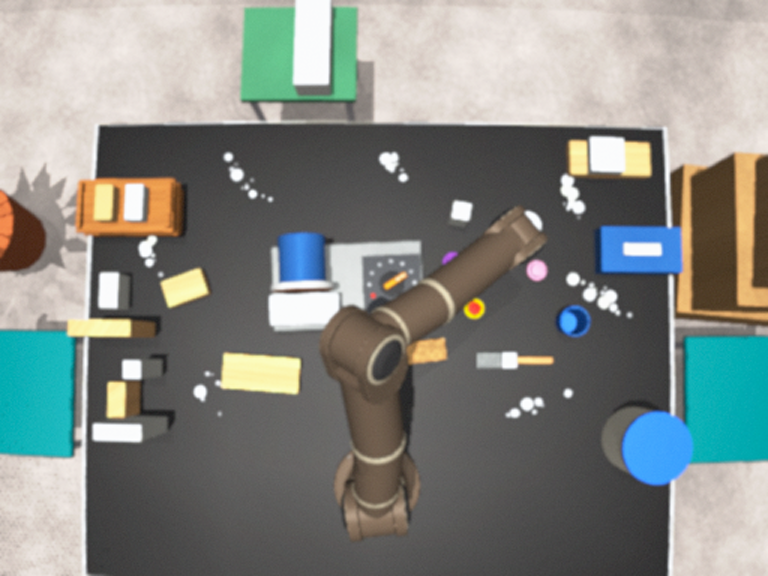

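```bash
cat >> h.py <<'E'
def topptr(tag):
    t=load(tag,"top"); hsv=cv2.cvtColor(t["color"],cv2.COLOR_BGR2HSV); m=(hsv[...,0]>5)&(hsv[...,0]<25)&(hsv[...,1]>110)&(hsv[...,2]>120)
    r=np.zeros_like(m); r[172:208,243:279]=1; m&=r
    ys,xs=np.nonzero(m); Q=np.array([onz(t,x,y,.094)[:2] for x,y in zip(xs,ys)])-np.array([.5266,-.0347])
    w,V=np.linalg.eigh(np.cov(Q.T)); d=V[:,1]*np.sign(-V[1,1]); e=Q@d
    print("ptr sander-frame",np.degrees(np.arctan2(d[1],d[0]))-3.09,"ext",e.min(),e.max(),"n",len(Q))
E
python3 -c "
from h import *
topptr('l')"
```

```text
ptr sander-frame -57.82342223078287 ext -0.024426733734014897 0.036919790623430246 n 75
```

drive_tool:
  moves:
    - [[-0.1,0.1,2],0,0]
    - [[-0.1,0.1,4],0,0]
    - [[-0.1,0.1,5.5],0,0]
    - [[-0.1,0.1,6.3],0,0]
    - [[-0.1,0.1,6.3],0,0]

```text
clock: 9.37
position: [0.5923, -0.2896, 0.0442]
ee_rot: [0.001, 0.926, -0.378, -0.003]
wrist_force: [-1.2, -0.3, -0.0]
width: -0.0
```

drive_tool:
  moves:
    - [[0,0.1,0.2],0,0]
    - [[0,0.1,0.4],0,0]
    - [[0,0.1,0.5],0,0]
    - [[0,0.1,0.5],0,0]

```text
clock: 9.7
position: [0.5919, -0.2905, 0.0398]
ee_rot: [0.001, 0.926, -0.378, -0.003]
wrist_force: [-0.2, 0.6, 0.4]
width: 0.0001
```

drive_tool:
  moves:
    - [[0,0,0.2],0,0]
    - [[0,0,0.4],0,0]
    - [[0,0,0.4],0,0]

```text
clock: 9.95
position: [0.5922, -0.2907, 0.0361]
ee_rot: [0.001, 0.926, -0.378, -0.002]
wrist_force: [0.0, 1.1, 2.8]
width: -0.0003
```

drive_tool:
  moves:
    - [[0,0,0.2],0,0]
    - [[0,0,0.3],0,0]
    - [[0,0,0.3],0,0]

```text
clock: 10.2
position: [0.5924, -0.2907, 0.0333]
ee_rot: [0.001, 0.926, -0.378, -0.002]
wrist_force: [-0.5, 0.7, 4.9]
width: -0.0003
```

drive_tool:
  moves:
    - [[0,0,0.2],0,0]
    - [[0,0,0.2],0,0]
    - [[0,0,0.2],0,0]

```text
clock: 10.45
position: [0.5924, -0.2908, 0.033]
ee_rot: [0.0, 0.926, -0.378, -0.002]
wrist_force: [-4.6, 4.1, 18.1]
width: -0.0002
```

drive_tool:
  moves:
    - [[0,0,-0.5],0,0]
    - [[0,0,-2],0,0]
    - [[0,0,-5],0,0]
    - [[0,0,-9],0,0]
    - [[0,0,-13],0,0]

```text
clock: 10.87
position: [0.592, -0.2908, 0.1641]
ee_rot: [0.001, 0.926, -0.379, -0.003]
wrist_force: [0.3, -0.9, 0.8]
width: -0.0
```

drive_tool:
  moves:
    - [[-3,-3,0],0,0]
    - [[-6,-5,0],0,0]
    - [[-9,-7,0],0,0]
    - [[-12,-8,0],0,0]
    - [[-12,-8,0],0,0]

```text
clock: 11.28
position: [0.5611, -0.1424, 0.1638]
ee_rot: [-0.001, 0.927, -0.375, -0.005]
wrist_force: [0.4, 0.3, -0.2]
width: -0.0001
```

Run:
```python
from h import *
st(); take("m"); topptr("m")
s=load("m","scene"); a=load("a","scene")
cv2.imwrite("pics/m_z.png",cv2.resize(s["color"][160:300,150:310],None,fx=4,fy=4,interpolation=cv2.INTER_CUBIC))
for q,n in((a,"a"),(s,"m")):
    h=cv2.cvtColor(q["color"],cv2.COLOR_BGR2HSV); H,S,V=[h[...,i].astype(int) for i in range(3)]
    print(n,[np.round(c,1) for c,x in blobs((H>45)&(H<80)&(S>90)&(V>60),30) if c[0]<300])
```

```text
clk 11.28 pos [ 0.5611 -0.1424  0.1638] az -44.1 rel axis tool x,y mm [100.4  52.8] F [ 0.4  0.3 -0.2] w -0.0001 j7 -0.11
ptr sander-frame -46.57287606709521 ext -0.02443247877670706 0.0025442542341672513 n 25
a [array([217.4, 268.5])]
m [array([217.5, 268.5])]
```

View pics/m_scene.png

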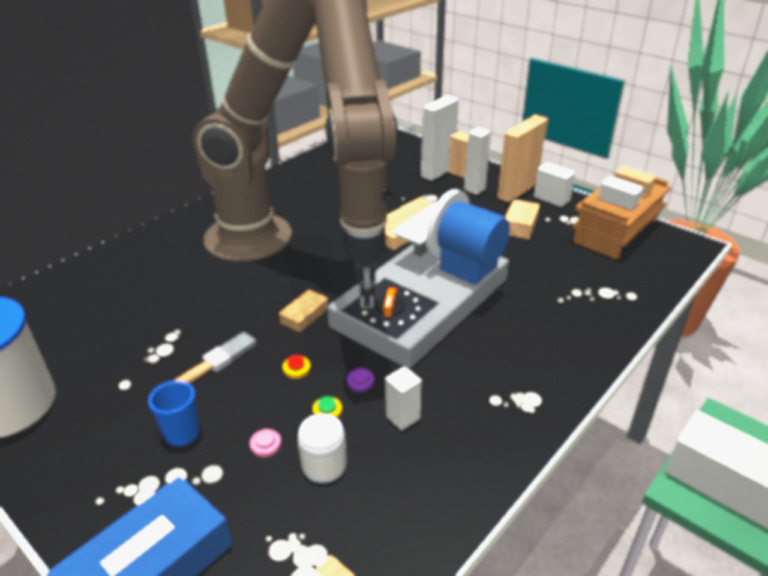

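View pics/m_z.png

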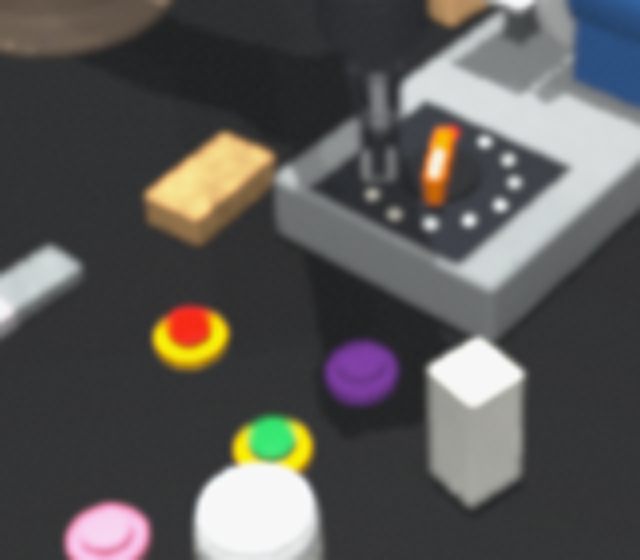

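```bash
python3 -c "
from plant import *
print(job_done(), sense()['clock'])"
```

```text
the job is handed in; nothing more can be done
the job is handed in; nothing more can be done
```

The dial now rests at speed 6, and the green start button was pressed fully down and has come back out. I handed the job in at about 11.3 s, well under the 54 s limit. The hand-in gave no verdict.

- **Dial:** I pushed the pointer with the closed fingertips from speed 2 to speed 6, using at most about 4 N at the readings between moves. The last click was done in small nudges until it snapped over. A clear top view afterwards measured the pointer at -57.8°, against -60° for speed 6.
- **Start button:** The force rose to about 5 N over roughly 6 mm of travel, then the tool stalled at 18 N, so it was fully down. After I let go, the button was back at the same spot in the image as at the start.
- **Rest of the scene:** The arm did not go near the red stop button. In the last picture the nearby blocks, board, tin, cup and brush looked unmoved, but I did not measure them. The gripper was about 15 cm above the table, touching nothing.

**Checks that disagreed:** The very last top-view measurement of the pointer read -46.6°. The arm was covering most of the pointer in that picture, so I did not rely on it. The scene view, taken at the same moment, still showed the pointer at dot 6. My edge-based angle estimates from the scene camera during the pushing were only rough, so I judged the clicks by eye as well.

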